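# Slide the slate plaque out to the customer

## Robot

A 6-joint arm with a two-finger parallel gripper is mounted at the origin on the work surface. World frame = base frame: x ahead of the robot, y to its left, z up, the work surface at z = 0. Lengths are in m, angles in rad, forces in N, time in s.
With the tool pointing down it reaches from about 0.375 to 0.975 m from the base axis. Payload 3.8 kg.
Tool frame: the origin (TCP) lies on the centre line of the jaws, within the pads' length; the fingertips stand 14 mm ahead of it and the grasp point (between the pads) lies 5 mm behind it; z points along the fingers, x is the direction in which the jaws open and shut, and the axes are right-handed (so a half turn about z gives the same grasp; the last joint's range is limited). The gripper opens to 85 mm and grips with 20 to 120 N. Pads are 22 mm wide; open, the fingers measure 114 mm over their backs; the gripper's body (76 mm by 85 mm) begins 54 mm behind the grasp point. The pads swing forward as they close: fully open they stand 13 mm farther back than shut.
Start: joints at [-1.215, 0.264, 1.604, -0, 1.274, -0.037], TCP at [0.258, -0.624, 0.215] pointing down, gripper open.
Joint ranges: [-2.63, 2.63], [-0.94, 2.18], [0.31, 2.57], [-1.31, 4.45], [0, 2.66], [-2.55, 2.55]. Speed limits (rad/s): [2.57, 2.57, 3.14, 3.14, 3.14, 3.14].

## Interface

Orientations are given as a rotation vector (axis times angle).
In Python, from workcell import bot gives the robot as it stands. The module is installed in compiled form; this text tells all that it offers.
- The arm moves only by the tool arm_command, never from a script. Its argument "steps" is one flat list of numbers, 7 for each row, row after row: the shift along the tool's x, y, z in units of 30 mm (1.0 is 30 mm), then the turn, a rotation vector about the tool's x, y, z in units of 6 degrees (1.0 is 6 degrees), then the opening, from 0 (shut) to 1 (fully open). In form: [tx, ty, tz, ax, ay, az, fingers, tx, ty, tz, ax, ay, az, fingers, ...]. A call has 1 to 10 rows; each row shifts and turns the commanded pose from where the row before left it, along the tool's axes as they then stand; what a row does not reach is not made up. A row lasts 1/8 s, in which the tool goes at most 62.5 mm and 10.7 degrees, less where a joint would pass 70% of its speed; a pose out of reach is approached as far as the arm can. A call is refused whole if a number of a shift passes 1 or a number of a turn 1, either way. A call with a gripper value outside its range is refused whole. The fingers move at their own pace and stop on an object; "squeeze" is the grip in N (left out, the last holds). Time passes only in rows, so rows that do not move let the fingers close. It gives the time, the measured TCP pose, the force and the opening at its end, in the units of the state.
- bot.read_state(): the state, without advancing time (a new reading comes with each control period).
- bot.read_camera(name): name is "scene" or "top" or "wrist"; returns a dict with "img" (480x640x3 uint8, red, green, blue), "camera_matrix" (3x3 intrinsics, pixels), "pose" (4x4, takes a point from camera to world coordinates); the wrist camera has in their place "T_tool_cam" (4x4, takes a point from camera to tool coordinates, whose origin is the TCP and whose axes are the tool frame's). Camera axes: x right, y down, z forward; pixel columns grow to the right and rows downward; lengths in m; the calibration is good to about 2 mm. A picture is of the moment at which its call begins: read the wrist's pose just before it. There is no depth.
- bot.finish_job(): hands the job in, once; it reports no verdict.
The state is a dict: "time": time; "q": joint angles; "joint_vel": joint speeds; "joint_torque": joint torques, N m; "tool_pos": TCP position; "tcp_rot": TCP orientation; "wrist_force": force on the tool from outside, world axes, zero at the start; "torque": the same for the moment, N m; "width": opening from 0.0 (shut) to 1.0 (fully open).
Only numpy, scipy, OpenCV 4.12 (cv2) and the standard library are available. Lean on these libraries where they do the work, as an engineer would, in place of code of your own. Each camera call takes 0.05 s, during which the arm holds its last target.

## Task

Hand the slate paw-print plaque to the customer: with the fingertips, push it flat across the ledge to the customer's edge, about midway between the card reader and the blue tin, until its whole green end band and no more sticks out past the edge, square to the edge, so that the customer can take hold of it there. Only push or slide it, do not pick it up, and leave the card reader, the tins and the treat jar where they stand.

Things in the scene. Friction and masses are not known exactly. Their poses are not given: they have to be found in the camera images.
- ledge: Fixed raised wooden ledge (riser) that stands on the counter: 340 (x) x 640 (y) x 100 mm high, flat top board 22 mm thick. Origin: centre of its underside, on the counter. Its x axis points to the customer, square to the customer's edge, which lies 170 mm ahead of the origin; y runs along that edge; its top is 100 mm above the origin. Its place and yaw differ from start to start.
- ledge_edge (a point): Middle of the customer's (+x, far) top edge of the ledge, on the top surface; axes as the ledge's.
- plaque: Loose dark slate plaque lying flat on the ledge, 120 (x) x 110 (y) x 8 mm thick, about 0.2 to 0.4 kg, slides with friction. A green painted band covers the 40 mm at its +x end, a white paw print the rest. Origin: centre of its underside; x points to the green end. At the start it lies askew, up to 0.45 rad, and wholly on the ledge with the green end towards the customer.
- plaque_line (a point): Middle of the line where the green band begins, on the plaque's top face: 20 mm ahead (+x) of the plaque's centre; the green end is 40 mm further on.
- card_reader: Loose flat white card reader with keys, 85 (x) x 65 (y) x 22 mm high, near the customer's edge, on one side or the other. Origin: centre of its underside. Must stay put.
- blue_tin: Loose round pet-food tin, blue, 65 mm across, 38 mm high, near the customer's edge, on the side across from the card reader. Origin: centre of its underside. Must stay put.
- gold_tin: Loose round pet-food tin, gold, 65 mm across, 38 mm high, near one end of the ledge. Origin: centre of its underside. Must stay put.
- treat_jar: Loose round jar with a red cap, 68 mm across, 70 mm high, near the other end of the ledge. Origin: centre of its underside. Must stay put.
There are look-alikes about, which are no part of the job. Of the things like the plaque, leave any that is pink; of the rest the larger one is meant.

How it is judged:
At the end, for the whole second after the job is handed in: The plaque lies flat and still, the inner line of its green band within 7 mm of the customer's edge, its middle within 22 mm of the ledge's middle (midway between reader and blue tin to 5 mm), square within 0.1 rad; the reader, tins and jar are within 10 mm of where they stood (x of plaque_line in the frame of ledge_edge between -0.007 and 0.007 m and y of plaque_line in the frame of ledge_edge between -0.022 and 0.022 m and angle between the x axis of plaque and the x axis of ledge, either way round below 0.1 rad and angle between plaque's own z axis and vertical below 0.03 rad and z of plaque in the frame of ledge between 0.097 and 0.103 m and linear speed of plaque below 0.01 m/s and distance of each of card_reader, blue_tin, gold_tin, treat_jar from where it was at the start of the episode below 0.01 m); the robot touches nothing.
It fails at once if the plaque is lifted off the ledge or tipped up (z of plaque in the frame of ledge above 0.108 m or angle between plaque's own z axis and vertical above 0.12 rad).
It fails at once if the plaque falls off the ledge (z of plaque in the frame of ledge below 0.09 m).
It fails at once if the card reader, a tin or the jar is moved more than 10 mm (distance of any of card_reader, blue_tin, gold_tin, treat_jar from where it was at the start of the episode above 0.01 m).
It also fails if it takes over 58 s, if anything falls off the work surface, if the arm or the gripper's body presses on something with over 40 N, if the wrist force passes 120 N, or if a joint passes its speed limit or range.

## Working session

There is one attempt and no reset: what is moved stays moved. The work goes in short steps, Python scripts to look and compute and a tool call to move; the robot and the scene stay as the last step left them, time stands still between calls to the robot, and variables do not carry over. Pictures are saved under pics/ and viewed, and the job is handed in when it is done.

Besides the shell and the picture viewer there is one more tool, called as name(argument=value, ...), one argument or row to a line, values as JSON. arm_command: Moves the arm, as the interface text tells. Its arguments: {"type":"object","properties":{"steps":{"type":"array","items":{"type":"number"}},"squeeze":{"type":"number"}},"required":["steps"]}

```bash
mkdir -p pics; ls
python3 - <<'E'
from workcell import bot
import cv2,pickle
s=bot.read_state();print(s)
d={}
for n in("scene","top"):
    c=bot.read_camera(n);d[n]=c
    cv2.imwrite(f"pics/{n}0.png",c["img"][:,:,::-1]);print(n,c["camera_matrix"],c["pose"])
pickle.dump(d,open("c0.pkl","wb"))
E
```

```text
pics
{'time': 0.0, 'q': array([-1.21489480e+00,  2.64789816e-01,  1.60537741e+00,  1.97448077e-05,
        1.27367936e+00, -3.68776509e-02]), 'joint_vel': array([-3.40316940e-04,  2.45230008e-04, -4.88373102e-06,  1.62519735e-04,
        7.28986738e-04, -5.49035771e-05]), 'joint_torque': array([-4.50556490e-05, -5.15115881e+01, -3.67308211e+01, -2.08187266e-04,
        1.29990894e-02, -2.25094418e-06]), 'tool_pos': array([ 0.25811389, -0.62287485,  0.21363551]), 'tcp_rot': array([-2.61109198,  1.74453558,  0.00285077]), 'wrist_force': array([1.26848598, 0.04392393, 0.40383792]), 'torque': array([-0.012253  ,  0.02014372,  0.03053631]), 'width': 1.002794587827781}
scene [[585.75760265   0.         310.60785247]
 [  0.         585.75760265 242.59980827]
 [  0.           0.           1.        ]] [[-0.26851476  0.65823731 -0.70329472  1.19885724]
 [ 0.96317282  0.17280144 -0.20600434  0.22602463]
 [-0.0140694  -0.73270956 -0.68039602  0.78044559]
 [ 0.          0.          0.          1.        ]]
top [[451.80963891   0.         316.33853169]
 [  0.         451.80963891 246.81320632]
 [  0.           0.           1.        ]] [[-0.0265428  -0.97885715  0.20281557  0.33196979]
 [-0.99964409  0.0265339  -0.0027634   0.01966897]
 [-0.00267651 -0.20281674 -0.97921306  1.01336813]
 [ 0.          0.          0.          1.        ]]
```

View pics/top0.png

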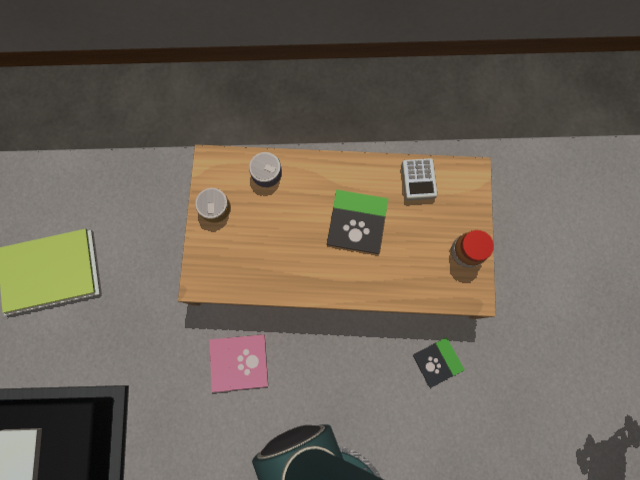

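View pics/scene0.png

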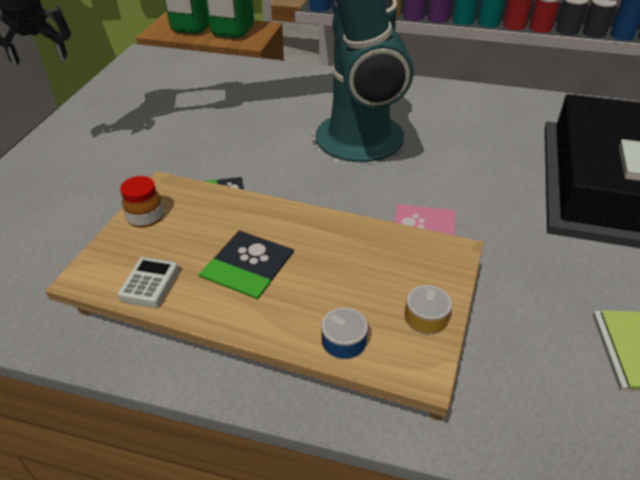

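Run:
```python
import cv2,pickle
d=pickle.load(open("c0.pkl","rb"))
t=d["top"]["img"][:,:,::-1];s=d["scene"]["img"][:,:,::-1]
cv2.imwrite("pics/tcrop.png",cv2.resize(t[170:400,310:510],None,fx=2.6,fy=2.6,interpolation=cv2.INTER_CUBIC))
cv2.imwrite("pics/scrop.png",cv2.resize(s[170:430,40:500],None,fx=1.7,fy=1.7,interpolation=cv2.INTER_CUBIC))
```

```text
(no output)
```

View pics/tcrop.png

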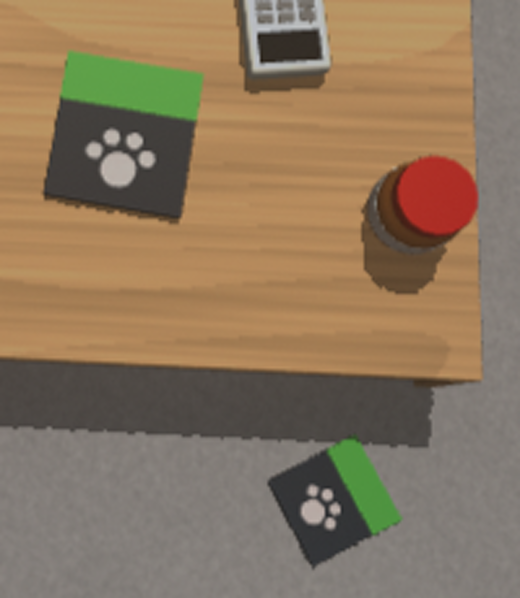

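View pics/scrop.png

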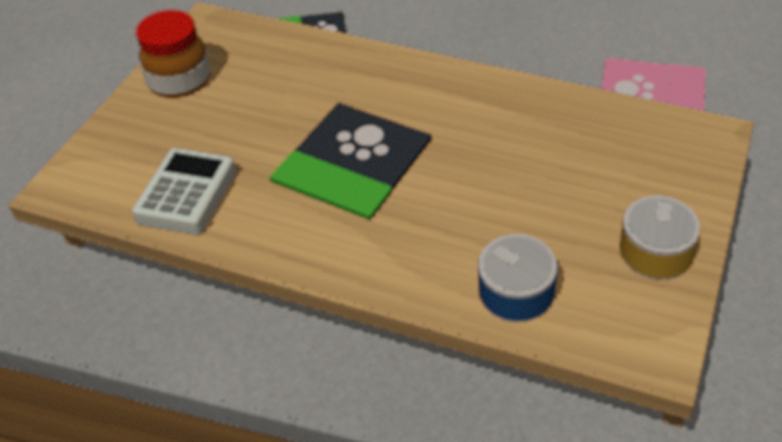

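```bash
cat > h.py <<'E'
import cv2,numpy as np,pickle
def unproj(c,uv,z):
    uv=np.atleast_2d(np.float64(uv)); K=c["camera_matrix"];T=c["pose"]
    r=np.c_[uv,np.ones(len(uv))]@np.linalg.inv(K).T@T[:3,:3].T
    o=T[:3,3]; return o+r*((z-o[2])/r[:,2])[:,None]
def proj(c,P):
    Q=(np.atleast_2d(P)-c["pose"][:3,3])@c["pose"][:3,:3]
    q=Q@c["camera_matrix"].T; return q[:,:2]/q[:,2:]
def big(m,n=None):
    k,l,s,ce=cv2.connectedComponentsWithStats(m.astype(np.uint8))
    i=1+np.argmax(s[1:,4]) ; return (l==i).astype(np.uint8)
def quad(m):
    up=cv2.GaussianBlur(cv2.resize(m*255,None,fx=4,fy=4,interpolation=cv2.INTER_LINEAR),(0,0),2)
    cs,_=cv2.findContours((up>127).astype(np.uint8),cv2.RETR_EXTERNAL,cv2.CHAIN_APPROX_NONE)
    c=max(cs,key=cv2.contourArea)
    q=cv2.approxPolyN(c,4,ensure_convex=True).reshape(-1,2)
    # refine: fit a line to each side
    p=c.reshape(-1,2).astype(float); L=[]
    for a,b in zip(q,np.roll(q,-1,0)):
        a=a.astype(float);b=b.astype(float);d=b-a;n=np.hypot(*d);d/=n
        t=(p-a)@d;e=(p-a)@[-d[1],d[0]]
        s=p[(t>.12*n)&(t<.88*n)&(abs(e)<8)]
        vx,vy,x,y=cv2.fitLine(s.astype(np.float32),cv2.DIST_HUBER,0,.01,.01).ravel();L.append(np.cross([x,y,1],[x+vx,y+vy,1]))
    o=[]
    for a,b in zip([L[-1]]+L[:-1],L):
        k=np.cross(a,b);o.append(k[:2]/k[2])
    return (np.array(o)+.5)/4-.5
def green(img):
    h=cv2.cvtColor(img,cv2.COLOR_RGB2HSV);return (abs(h[...,0].astype(int)-58)<14)&(h[...,1]>120)&(h[...,2]>60)
def wood(img):
    h=cv2.cvtColor(img,cv2.COLOR_RGB2HSV);return (h[...,0]>6)&(h[...,0]<24)&(h[...,1]>85)&(h[...,2]>120)
E
python3 - <<'E'
from h import *
d=pickle.load(open("c0.pkl","rb"))
t=d["top"]
w=big(wood(t["img"]));w=cv2.morphologyEx(w,cv2.MORPH_CLOSE,np.ones((3,3)))
q=quad(w);print("ledge px",q.round(1));P=unproj(t,q,.1);print(P.round(4))
print("sides",np.linalg.norm(P-np.roll(P,-1,0),axis=1))
for n in d:
    g=big(green(d[n]["img"])& (np.arange(480)<300)[:,None] & ((np.arange(640)>150)&(np.arange(640)<400))[None] & (np.arange(480)>(150))[:,None])
    q=quad(g);P=unproj(d[n],q,.108);print(n,q.round(1),P.round(4));print(np.linalg.norm(P-np.roll(P,-1,0),axis=1), P.mean(0))
E
```

```text
ledge px [[489.9 157.2]
 [495.1 315.8]
 [177.5 300.6]
 [194.7 144.3]]
[[ 0.7078 -0.3611  0.1   ]
 [ 0.3706 -0.3365  0.1   ]
 [ 0.4181  0.3     0.1   ]
 [ 0.7551  0.2747  0.1   ]]
sides [0.33805615 0.63820678 0.33798754 0.63765649]
scene [[271.2 279.4]
 [256.9 298. ]
 [197.2 275.1]
 [213.1 258. ]] [[ 0.6022 -0.0149  0.108 ]
 [ 0.6449 -0.0237  0.108 ]
 [ 0.6233 -0.1325  0.108 ]
 [ 0.5803 -0.1229  0.108 ]]
[0.0436267  0.11085839 0.04406425 0.11009549] [ 0.61267681 -0.07349732  0.108     ]
top [[387.3 198.3]
 [384.9 215.6]
 [333.  206.7]
 [336.  189.9]] [[ 0.6191 -0.1341  0.108 ]
 [ 0.5817 -0.1268  0.108 ]
 [ 0.6038 -0.02    0.108 ]
 [ 0.6405 -0.0274  0.108 ]]
[0.03810656 0.10912428 0.03740175 0.10882707] [ 0.61129783 -0.07705391  0.108     ]
```

Candidates in the top view are the dark plaque on the ledge (358,222), a small dark one on the counter (438,362) and a pink one (238,362). Pink is excluded, and the crop confirms that the one on the ledge is the larger of the other two, so it is the target. The plan is to push sideways about +40 mm in y with two fingertips, which also squares it, and then push it towards the customer's edge.

arm_command(
  steps=[0,0,-0.5,0,0,-1,0.5,0,0,0,0,0,-1,0.5,0,0,0,0,0,-1,0.5,0,0,0,0,0,-1,0.5,0,0,0,0,0,-1,0.5,0,0,0,0,0,-1,0.5,0,0,0,0,0,-1,0.5,0,0,0,0,0,-1,0.5,0,0,0,0,0,-1,0.5,0,0,0,0,0,-0.54,0.5],
)

```text
time: 1.35
tool_pos: [0.2582, -0.6232, 0.2291]
tcp_rot: [-3.128, 0.277, 0.001]
wrist_force: [0.4, 0.5, 0.7]
width: 0.501
```

arm_command(
  steps=[0.5,-0.9,0,0,0,0,0.5,0.5,-0.9,0,0,0,0,0.5,0.5,-0.9,0,0,0,0,0.5,0.5,-0.9,0,0,0,0,0.5,0.5,-0.9,0,0,0,0,0.5,0.5,-0.9,0,0,0,0,0.5,0.5,-0.9,0,0,0,0,0.5,0.5,-0.9,0,0,0,0,0.5,0.5,-0.9,0,0,0,0,0.5,0.5,-0.9,0,0,0,0,0.5],
)

```text
time: 2.6
tool_pos: [0.4543, -0.3835, 0.2294]
tcp_rot: [-3.128, 0.281, 0.001]
wrist_force: [0.0, 0.5, -0.7]
width: 0.502
```

arm_command(
  steps=[0,0,0,0,0,-1,0.5,0.4,-0.98,0,0,0,0,0.5,0.4,-0.98,0,0,0,0,0.5,0.4,-0.98,0,0,0,0,0.5,0.4,-0.98,0,0,0,0,0.5,0.4,-0.98,0,0,0,0,0.5,0.4,-0.98,0,0,0,0,0.5,0.4,-0.98,0,0,0,0,0.5,0.34,-0.98,0,0,0,0,0.5,0,0,0,0,0,0,0.5],
)

```text
time: 3.85
tool_pos: [0.5657, -0.1552, 0.2294]
tcp_rot: [-3.139, 0.112, 0.001]
wrist_force: [0.6, 0.1, 0.5]
width: 0.498
```

```bash
cat >> h.py <<'E'
def ledgeframe(yaw=-.074,m=(.7315,-.0432)):
    c,s=np.cos(yaw),np.sin(yaw);return np.array([[c,s],[-s,c]]),np.array(m)
def tl(p): 
    R,m=ledgeframe();return (np.asarray(p)[...,:2]-m)@R.T
def state(bot):
    s=bot.read_state();r=s["tcp_rot"];R=cv2.Rodrigues(r)[0]
    print("t",s["time"],"tcp",s["tool_pos"].round(4),"ledge",tl(s["tool_pos"]).round(4),"toolx yaw",np.arctan2(R[1,0],R[0,0]).round(4),"tilt",R[2].round(3),"F",s["wrist_force"].round(1));return s,R
E
python3 - <<'E'
from h import *
from workcell import bot
s,R=state(bot)
c=bot.read_camera("wrist");print(c["T_tool_cam"].round(3),c["camera_matrix"].round(1))
cv2.imwrite("pics/w1.png",c["img"][:,:,::-1])
c=bot.read_camera("scene");cv2.imwrite("pics/s1.png",c["img"][:,:,::-1])
E
```

```text
t 3.85 tcp [ 0.5657 -0.1552  0.2294] ledge [-0.1571 -0.1239] toolx yaw -0.0714 tilt [-0.001 -0.001 -1.   ] F [0.6 0.1 0.5]
[[ 1.    -0.001 -0.    -0.   ]
 [ 0.001  0.951  0.308 -0.08 ]
 [ 0.    -0.308  0.951 -0.158]
 [ 0.     0.     0.     1.   ]] [[358.6   0.  316.2]
 [  0.  358.6 238.3]
 [  0.    0.    1. ]]
```

View pics/w1.png

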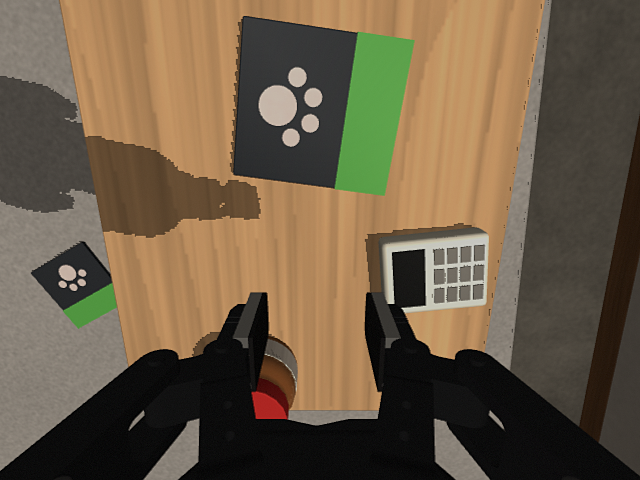

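View pics/s1.png

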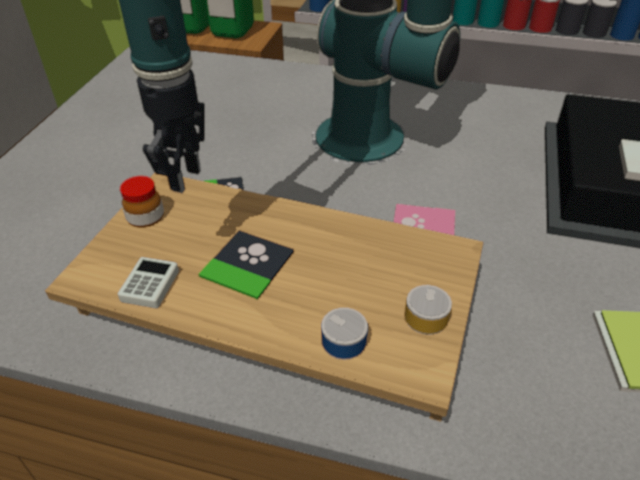

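```bash
cat >> h.py <<'E'
def wcam(bot):
    s=bot.read_state();R=cv2.Rodrigues(s["tcp_rot"])[0];c=bot.read_camera("wrist")
    T=np.eye(4);T[:3,:3]=R;T[:3,3]=s["tool_pos"];c["pose"]=T@c["T_tool_cam"];return c
E
python3 - <<'E'
from h import *
from workcell import bot
c=wcam(bot);im=c["img"]
m=green(im)&(np.arange(480)<215)[:,None];q=quad(big(m));P=unproj(c,q,.108);print(tl(P).round(4),tl(P).mean(0))
print("reader",tl(unproj(c,[[380,237],[385,311],[486,228],[488,305]],.122)).round(4))
print("edge",tl(unproj(c,[[546,5],[505,250]],.1)).round(4))
print("jar cap",tl(unproj(c,[[272,390]],.17)))
E
```

```text
[[-0.0899  0.0107]
 [-0.1042 -0.0983]
 [-0.1432 -0.093 ]
 [-0.129   0.0159]] [-0.11655992 -0.04116699]
reader [[-0.1083 -0.1306]
 [-0.1006 -0.1953]
 [-0.0271 -0.1233]
 [-0.0158 -0.1896]]
edge [[ 0.0019  0.0318]
 [ 0.0027 -0.1492]]
jar cap [[-0.19041173 -0.23390176]]
```

arm_command(
  steps=[0,0,0.8,0,0,0,0.5,0,0,0.8,0,0,0,0.5,0,0,0.8,0,0,0,0.5,0,0,0.7,0,0,0,0.5,0,0,0.2,0,0,0,0.5,0,0,0,0,0,0,0.5],
)

```text
time: 4.75
tool_pos: [0.5651, -0.1577, 0.1309]
tcp_rot: [-3.139, 0.118, 0.001]
wrist_force: [-0.1, -0.3, 0.8]
width: 0.498
```

Run:
```python
from h import *
from workcell import bot
s,R=state(bot)
c=wcam(bot);cv2.imwrite("pics/w2.png",c["img"][:,:,::-1])
```

```text
t 4.75 tcp [ 0.5651 -0.1577  0.1309] ledge [-0.1575 -0.1264] toolx yaw -0.0752 tilt [-0.001 -0.    -1.   ] F [-0.1 -0.3  0.8]
```

View pics/w2.png

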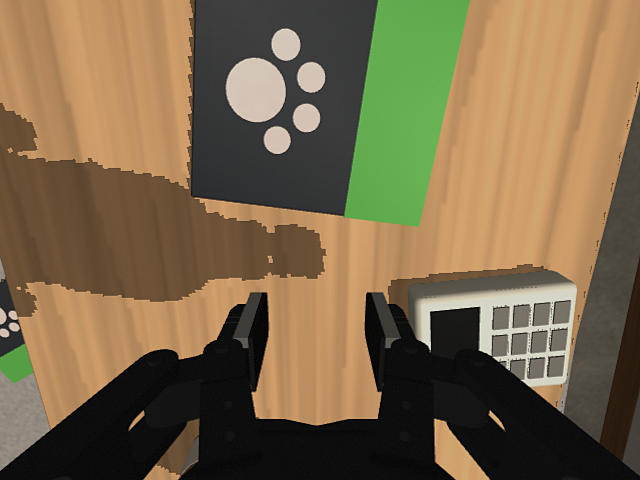

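arm_command(
  steps=[-0.17,0,0.17,0,0,0,0.5,0,0,0.07,0,0,0,0.5,0,0,0.04,0,0,0,0.5,0,0,0,0,0,0,0.5],
)

```text
time: 5.3
tool_pos: [0.5604, -0.1566, 0.1226]
tcp_rot: [-3.139, 0.116, -0.0]
wrist_force: [-0.6, -0.3, -0.5]
width: 0.497
```

arm_command(
  steps=[0,0,0.04,0,0,0,0.5,0,0,0,0,0,0,0.5],
)

```text
time: 5.55
tool_pos: [0.5603, -0.1566, 0.1213]
tcp_rot: [-3.139, 0.116, 0.0]
wrist_force: [-0.4, 0.9, 0.2]
width: 0.497
```

arm_command(
  steps=[0,0,0.04,0,0,0,0.5,0,0,0,0,0,0,0.5],
)

```text
time: 5.8
tool_pos: [0.5603, -0.1566, 0.12]
tcp_rot: [-3.139, 0.117, 0.0]
wrist_force: [-0.2, 0.4, -0.6]
width: 0.497
```

Run:
```python
from h import *
from workcell import bot
s,R=state(bot)
c=wcam(bot);cv2.imwrite("pics/w3.png",cv2.resize(c["img"][240:420,180:500,::-1],None,fx=2.4,fy=2.4))
c=bot.read_camera("scene");cv2.imwrite("pics/s3.png",cv2.resize(c["img"][180:330,80:330,::-1],None,fx=3,fy=3))
```

```text
t 5.8 tcp [ 0.5603 -0.1566  0.12  ] ledge [-0.1624 -0.1258] toolx yaw -0.0742 tilt [-0. -0. -1.] F [-0.2  0.4 -0.6]
```

View pics/w3.png

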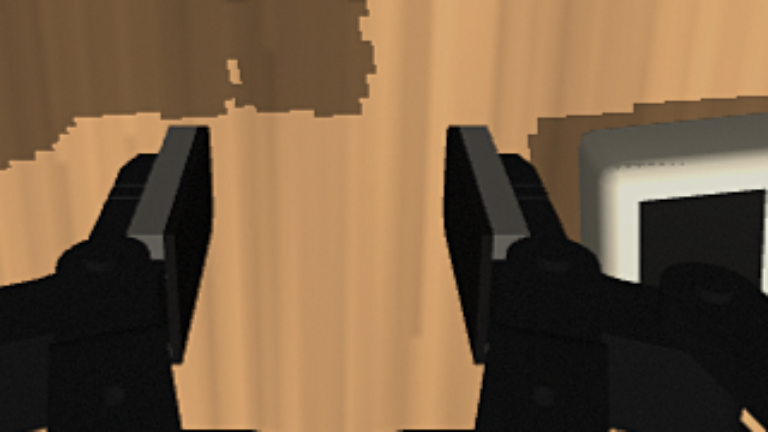

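View pics/s3.png

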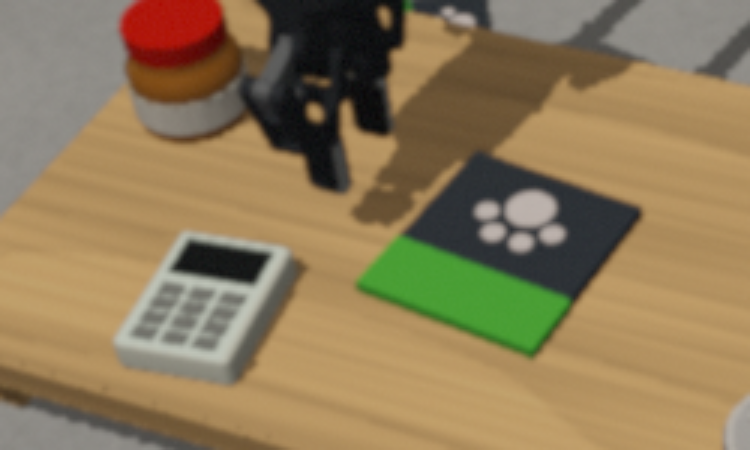

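arm_command(
  steps=[0,0,0.1,0,0,0,0.5,0,0,0,0,0,0,0.5],
)

```text
time: 6.15
tool_pos: [0.56, -0.1565, 0.1167]
tcp_rot: [-3.139, 0.117, 0.001]
wrist_force: [0.6, -0.2, 0.1]
width: 0.502
```

arm_command(
  steps=[0,0,0.07,0,0,0,0.5,0,0,0,0,0,0,0.5],
)

```text
time: 6.4
tool_pos: [0.5602, -0.1566, 0.1148]
tcp_rot: [-3.139, 0.117, 0.001]
wrist_force: [-0.5, 0.7, -0.4]
width: 0.498
```

arm_command(
  steps=[0,0,0.04,0,0,0,0.5,0,0,0,0,0,0,0.5],
)

```text
time: 6.65
tool_pos: [0.5603, -0.1566, 0.1138]
tcp_rot: [-3.139, 0.117, 0.0]
wrist_force: [-0.8, -0.3, -0.2]
width: 0.497
```

arm_command(
  steps=[0,0,0.04,0,0,0,0.5,0,0,0,0,0,0,0.5],
)

```text
time: 6.9
tool_pos: [0.5602, -0.1566, 0.1125]
tcp_rot: [-3.139, 0.117, 0.0]
wrist_force: [-0.2, -0.8, 0.7]
width: 0.503
```

Run:
```python
from h import *
from workcell import bot
s,R=state(bot)
c=bot.read_camera("scene");cv2.imwrite("pics/s4.png",cv2.resize(c["img"][180:330,80:330,::-1],None,fx=3,fy=3))
```

```text
t 6.9 tcp [ 0.5602 -0.1566  0.1125] ledge [-0.1624 -0.1258] toolx yaw -0.0742 tilt [-0. -0. -1.] F [-0.2 -0.8  0.7]
```

View pics/s4.png

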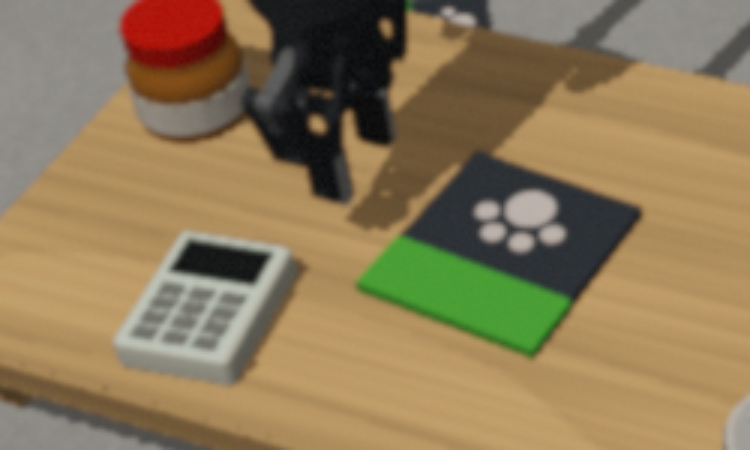

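Run:
```python
from h import *
d=pickle.load(open("c0.pkl","rb"))["scene"]
R,m=ledgeframe()
for z in(.1,.104,.108,.112):
    out=[]
    for x,y in((.021,.011),(.035,.011),(.035,-.011)):
        p=np.array([-.1624+x,-.1258+y])@R+m; out.append(((proj(d,[*p,z])[0]-[80,180])*3).round(0))
    print(z,out)
```

```text
0.1 [array([359., 238.]), array([347., 255.]), array([312., 246.])]
0.104 [array([358., 233.]), array([346., 250.]), array([311., 241.])]
0.108 [array([357., 228.]), array([345., 245.]), array([309., 236.])]
0.112 [array([356., 223.]), array([344., 240.]), array([308., 231.])]
```

arm_command(
  steps=[0,0,0,0,0,0,0.3,0,0,0,0,0,0,0.3,0,0,0,0,0,0,0.3],
)

```text
time: 7.32
tool_pos: [0.5604, -0.1566, 0.1127]
tcp_rot: [-3.139, 0.117, -0.0]
wrist_force: [-0.2, -0.2, 0.4]
width: 0.299
```

Run:
```python
from h import *
from workcell import bot
s,R=state(bot);print(s["width"])
c=wcam(bot);cv2.imwrite("pics/w5.png",c["img"][:,:,::-1])
c=bot.read_camera("scene");cv2.imwrite("pics/s5.png",cv2.resize(c["img"][180:330,80:330,::-1],None,fx=3,fy=3))
```

```text
t 7.325 tcp [ 0.5604 -0.1566  0.1127] ledge [-0.1623 -0.1258] toolx yaw -0.0742 tilt [ 0. -0. -1.] F [-0.2 -0.2  0.4]
0.2992553993154743
```

View pics/w5.png

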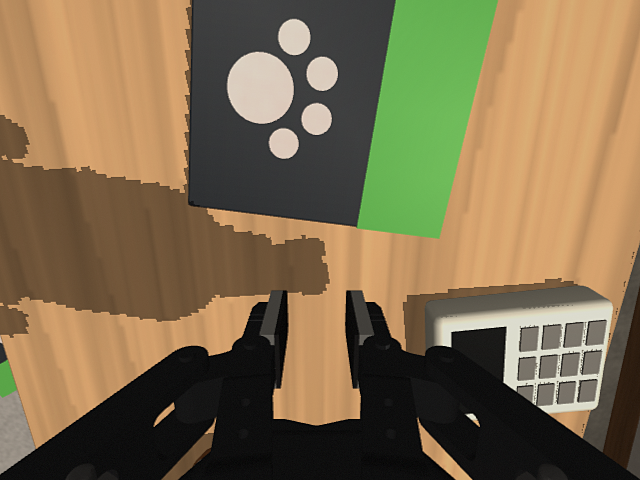

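View pics/s5.png

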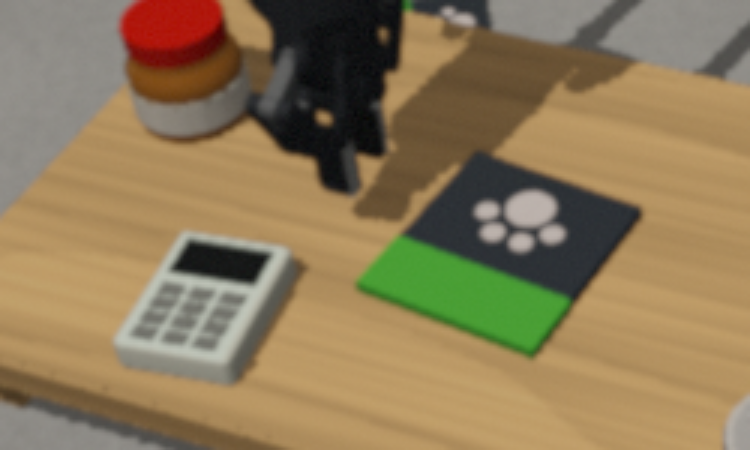

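arm_command(
  steps=[0,0,0.1,0,0,0,0.3,0,0,0,0,0,0,0.3],
)

```text
time: 7.68
tool_pos: [0.56, -0.1566, 0.1093]
tcp_rot: [-3.139, 0.117, 0.001]
wrist_force: [0.9, 0.2, 0.3]
width: 0.294
```

arm_command(
  steps=[0,0,0.1,0,0,0,0.3,0,0,0,0,0,0,0.3],
)

```text
time: 7.92
tool_pos: [0.56, -0.1566, 0.1063]
tcp_rot: [-3.139, 0.117, 0.001]
wrist_force: [0.4, 0.9, 0.4]
width: 0.299
```

arm_command(
  steps=[0,0,0.1,0,0,0,0.3,0,0,0,0,0,0,0.3],
)

```text
time: 8.18
tool_pos: [0.5601, -0.1566, 0.1033]
tcp_rot: [-3.139, 0.117, 0.001]
wrist_force: [0.5, -0.4, 0.8]
width: 0.301
```

Run:
```python
from h import *
from workcell import bot
s,R=state(bot);print(s["width"])
c=wcam(bot);cv2.imwrite("pics/w6.png",c["img"][:,:,::-1])
c=bot.read_camera("scene");cv2.imwrite("pics/s6.png",cv2.resize(c["img"][180:330,80:330,::-1],None,fx=3,fy=3))
```

```text
t 8.175 tcp [ 0.5601 -0.1566  0.1033] ledge [-0.1626 -0.1257] toolx yaw -0.0743 tilt [-0.001 -0.    -1.   ] F [ 0.5 -0.4  0.8]
0.3005153875140661
```

View pics/s6.png

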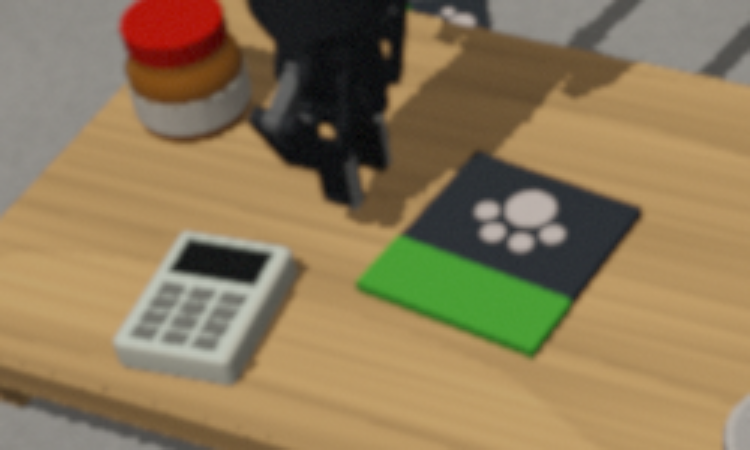

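arm_command(
  steps=[0,0,0.1,0,0,0,0.3,0,0,0,0,0,0,0.3],
)

```text
time: 8.52
tool_pos: [0.5601, -0.1566, 0.1004]
tcp_rot: [-3.139, 0.117, 0.001]
wrist_force: [0.3, -0.0, -0.3]
width: 0.3
```

arm_command(
  steps=[0,0,0.07,0,0,0,0.3,0,0,0,0,0,0,0.3],
)

```text
time: 8.78
tool_pos: [0.5602, -0.1566, 0.0983]
tcp_rot: [-3.139, 0.117, 0.001]
wrist_force: [-0.7, 0.5, -0.2]
width: 0.3
```

arm_command(
  steps=[0,0,0.07,0,0,0,0.3,0,0,0,0,0,0,0.3],
)

```text
time: 9.02
tool_pos: [0.5602, -0.1566, 0.0962]
tcp_rot: [-3.139, 0.117, 0.001]
wrist_force: [-0.6, 0.2, 0.2]
width: 0.297
```

Run:
```python
from h import *
from workcell import bot
s,R=state(bot);print(s["width"])
c=bot.read_camera("scene");cv2.imwrite("pics/s7.png",cv2.resize(c["img"][180:330,80:330,::-1],None,fx=3,fy=3))
```

```text
t 9.025 tcp [ 0.5602 -0.1566  0.0962] ledge [-0.1625 -0.1258] toolx yaw -0.0743 tilt [-0. -0. -1.] F [-0.6  0.2  0.2]
0.2969742733280474
```

View pics/s7.png

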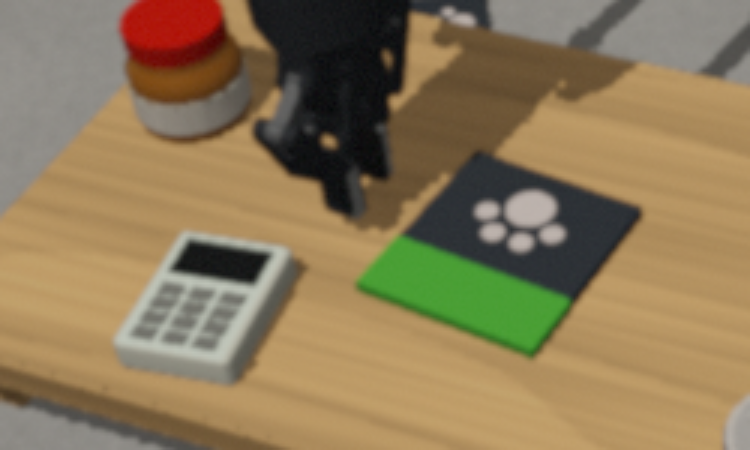

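arm_command(
  steps=[0,0,0.1,0,0,0,0.3,0,0,0,0,0,0,0.3],
)

```text
time: 9.32
tool_pos: [0.5601, -0.1566, 0.0931]
tcp_rot: [-3.139, 0.117, 0.001]
wrist_force: [-0.7, -0.9, -0.7]
width: 0.301
```

arm_command(
  steps=[0,0,0.07,0,0,0,0.3,0,0,0,0,0,0,0.3],
)

```text
time: 9.57
tool_pos: [0.5602, -0.1566, 0.0911]
tcp_rot: [-3.139, 0.117, 0.001]
wrist_force: [-0.7, 0.3, -0.3]
width: 0.297
```

arm_command(
  steps=[0,0,0.04,0,0,0,0.3,0,0,0,0,0,0,0.3],
)

```text
time: 9.82
tool_pos: [0.5603, -0.1566, 0.0901]
tcp_rot: [-3.139, 0.117, 0.0]
wrist_force: [-0.1, -0.8, -0.7]
width: 0.298
```

arm_command(
  steps=[0,0,0.04,0,0,0,0.3,0,0,0,0,0,0,0.3],
)

```text
time: 10.07
tool_pos: [0.5603, -0.1566, 0.0889]
tcp_rot: [-3.139, 0.117, 0.0]
wrist_force: [-0.3, -0.1, -0.1]
width: 0.302
```

Run:
```python
from h import *
from workcell import bot
s,R=state(bot);print(s["width"])
c=bot.read_camera("scene");cv2.imwrite("pics/s8.png",cv2.resize(c["img"][180:330,80:330,::-1],None,fx=3,fy=3))
c=wcam(bot);cv2.imwrite("pics/w8.png",c["img"][:,:,::-1])
```

```text
t 10.075 tcp [ 0.5603 -0.1566  0.0889] ledge [-0.1624 -0.1258] toolx yaw -0.0742 tilt [-0. -0. -1.] F [-0.3 -0.1 -0.1]
0.3017565249403576
```

View pics/s8.png

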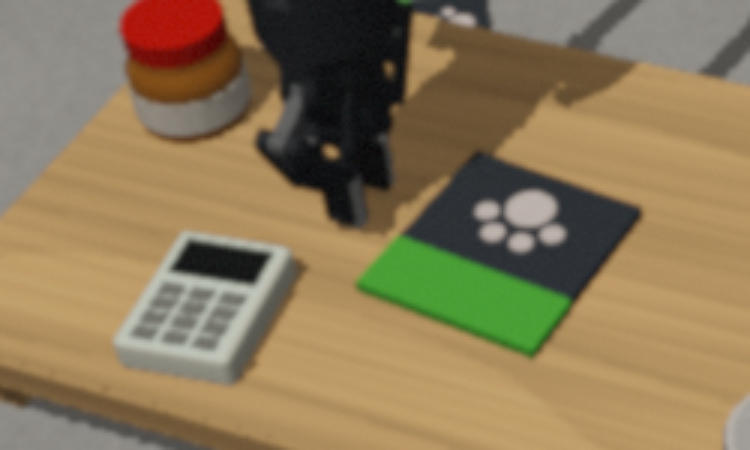

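View pics/w8.png

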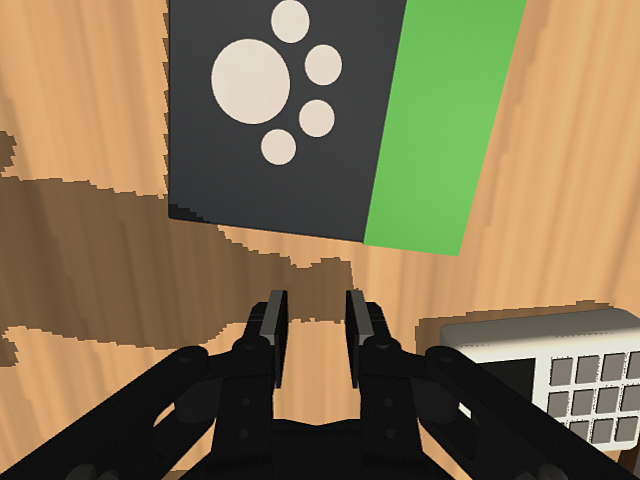

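arm_command(
  steps=[0,0,0.05,0,0,0,0.3,0,0,0,0,0,0,0.3],
)

```text
time: 10.42
tool_pos: [0.5602, -0.1566, 0.0873]
tcp_rot: [-3.139, 0.117, 0.001]
wrist_force: [-0.2, -0.2, 0.3]
width: 0.3
```

arm_command(
  steps=[0,0,0.05,0,0,0,0.3,0,0,0,0,0,0,0.3],
)

```text
time: 10.68
tool_pos: [0.5602, -0.1566, 0.0858]
tcp_rot: [-3.139, 0.117, 0.001]
wrist_force: [0.9, -0.8, -0.0]
width: 0.301
```

arm_command(
  steps=[0,0,0.05,0,0,0,0.3,0,0,0,0,0,0,0.3],
)

```text
time: 10.92
tool_pos: [0.5602, -0.1566, 0.0843]
tcp_rot: [-3.139, 0.117, 0.0]
wrist_force: [-0.3, 0.5, 0.8]
width: 0.298
```

Run:
```python
from h import *
from workcell import bot
s,R=state(bot);print(s["width"])
c=bot.read_camera("scene");cv2.imwrite("pics/s9.png",cv2.resize(c["img"][200:300,130:260,::-1],None,fx=6,fy=6,interpolation=cv2.INTER_CUBIC))
```

```text
t 10.925 tcp [ 0.5602 -0.1566  0.0843] ledge [-0.1624 -0.1258] toolx yaw -0.0743 tilt [-0. -0. -1.] F [-0.3  0.5  0.8]
0.2976545765061573
```

View pics/s9.png

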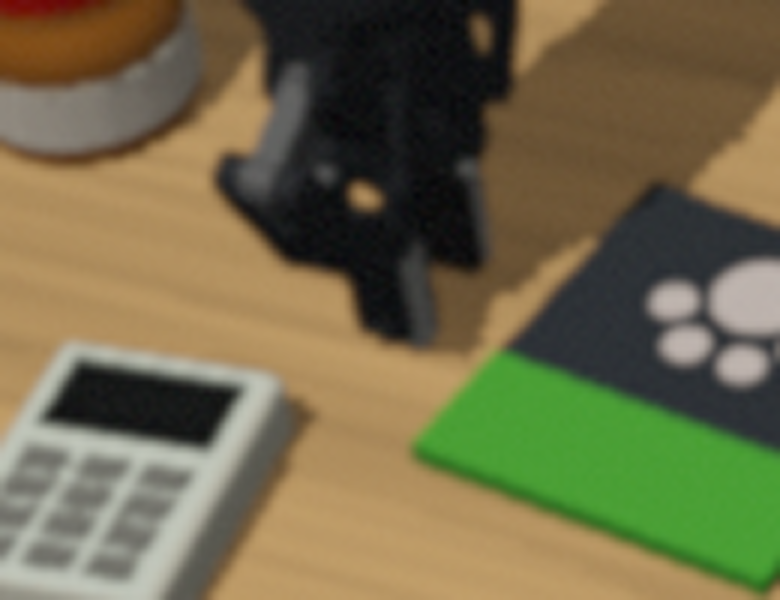

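arm_command(
  steps=[0,-0.2,0,0,0,0,0.3,0,-0.2,0,0,0,0,0.3,0,-0.2,0,0,0,0,0.3,0,-0.2,0,0,0,0,0.3,0,-0.2,0,0,0,0,0.3],
)

```text
time: 11.6
tool_pos: [0.5627, -0.1265, 0.0845]
tcp_rot: [3.139, -0.116, 0.0]
wrist_force: [1.5, -2.6, -0.5]
width: 0.301
```

```bash
cat >> h.py <<'E'
def plaque(c,x0=150,x1=400,y0=120,y1=300):
    m=green(c["img"]);k=np.zeros_like(m);k[y0:y1,x0:x1]=1
    P=tl(unproj(c,quad(big(m&k)),.108));ctr=P.mean(0)
    # long direction
    e=[P[(i+1)%4]-P[i] for i in range(4)];e=[v for v in e if np.hypot(*v)>.07]
    e=[v if v[1]>0 else -v for v in e];v=sum(e);yaw=np.arctan2(-v[0],v[1])
    x=np.array([np.cos(yaw),np.sin(yaw)]);print("band centre",ctr.round(4),"line",(ctr-.02*x).round(4),"centre",(ctr-.04*x).round(4),"yaw rel",yaw.round(4))
E
python3 - <<'E'
from h import *
from workcell import bot
s,R=state(bot);print(s["width"])
for n in("top","scene"):
    c=bot.read_camera(n);plaque(c);cv2.imwrite(f"pics/{n}10.png",c["img"][:,:,::-1])
E
```

```text
t 11.6 tcp [ 0.5627 -0.1265  0.0845] ledge [-0.1622 -0.0956] toolx yaw -0.0741 tilt [ 0.  0. -1.] F [ 1.5 -2.6 -0.5]
0.30067528153929446
band centre [-0.117  -0.0191] line [-0.1369 -0.0171] centre [-0.1568 -0.015 ] yaw rel -0.1026
band centre [-0.1174 -0.0281] line [-0.1373 -0.0262] centre [-0.1572 -0.0242] yaw rel -0.0994
```

View pics/scene10.png

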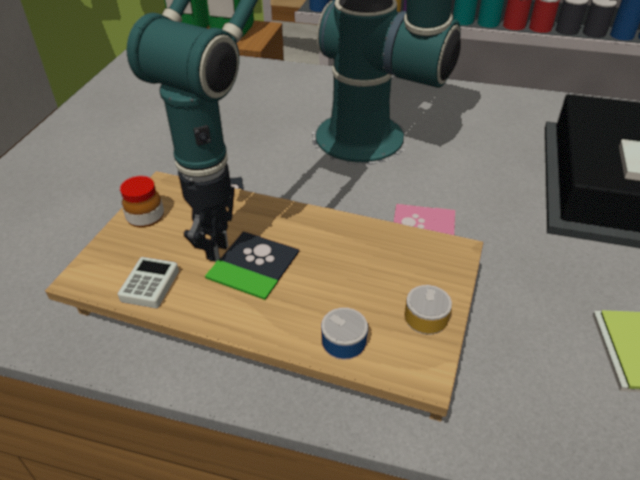

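arm_command(
  steps=[0,-0.2,0,0,0,0,0.3,0,-0.2,0,0,0,0,0.3,0,-0.2,0,0,0,0,0.3,0,-0.2,0,0,0,0,0.3,0,-0.1,0,0,0,0,0.3,0,0,0,0,0,0,0.3],
)

```text
time: 12.45
tool_pos: [0.5645, -0.0993, 0.0845]
tcp_rot: [-3.139, 0.116, 0.0]
wrist_force: [0.8, 0.2, -0.3]
width: 0.303
```

Run:
```python
from h import *
from workcell import bot
s,R=state(bot);print(s["width"])
for n in("top","scene"):
    c=bot.read_camera(n);plaque(c);cv2.imwrite(f"pics/{n}11.png",c["img"][:,:,::-1])
c=wcam(bot);cv2.imwrite("pics/w11.png",c["img"][:,:,::-1])
```

```text
t 12.45 tcp [ 0.5645 -0.0993  0.0845] ledge [-0.1624 -0.0683] toolx yaw -0.0739 tilt [-0. -0. -1.] F [ 0.8  0.2 -0.3]
0.30284942373282175
band centre [-0.1219  0.0153] line [-0.1419  0.0158] centre [-0.1619  0.0162] yaw rel -0.0232
band centre [-0.1214  0.0003] line [-0.1414  0.0009] centre [-0.1614  0.0014] yaw rel -0.0292
```

View pics/w11.png

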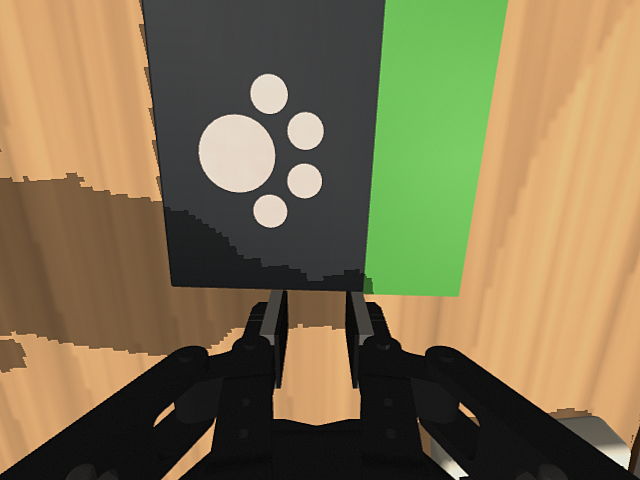

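arm_command(
  steps=[0,0.35,0,0,0,0,0.3,0,0.35,0,0,0,0,0.3,0,0,-0.9,0,0,0,0.5,0,0,-0.9,0,0,0,0.5,0,0,-0.7,0,0,0,0.5,0,0,0,0,0,1,0.5,0,0,0,0,0,1,0.5,0,0,0,0,0,1,0.5,0,0,0,0,0,1,0.5,0,0,0,0,0,1,0.5],
)

```text
time: 13.85
tool_pos: [0.5629, -0.1217, 0.1595]
tcp_rot: [3.0, -0.932, -0.0]
wrist_force: [-0.4, -0.3, 0.3]
width: 0.497
```

arm_command(
  steps=[0,0,0,0,0,1,0.5,0,0,0,0,0,1,0.5,0,0,0,0,0,1,0.5,0,0,0,0,0,1,0.5,0,0,0,0,0,1,0.5,0,0,0,0,0,1,0.5,0,0,0,0,0,1,0.5,0,0,0,0,0,1,0.5,0,0,0,0,0,1,0.5,0,0,0,0,0,1,0.5],
)

```text
time: 15.1
tool_pos: [0.5629, -0.1217, 0.1594]
tcp_rot: [2.132, -2.307, -0.0]
wrist_force: [-0.3, 0.5, 0.2]
width: 0.503
```

arm_command(
  steps=[-0.39,0.7,0,0,0,0,0.5,-0.39,0.7,0,0,0,0,0.5,-0.39,0.7,0,0,0,0,0.5,-0.39,0.7,0,0,0,0,0.5,0,0,0,0,0,0,0.5,0,0,0,0,0,0,0.5],
)

```text
time: 15.85
tool_pos: [0.4835, -0.0686, 0.1599]
tcp_rot: [-2.137, 2.302, -0.002]
wrist_force: [-0.3, 0.2, 1.0]
width: 0.5
```

Run:
```python
from h import *
from workcell import bot
s,R=state(bot);print(s["width"],s["q"].round(2))
for n in("top","scene"):
    c=bot.read_camera(n);plaque(c);cv2.imwrite(f"pics/{n}12.png",c["img"][:,:,::-1])
c=wcam(bot);cv2.imwrite("pics/w12.png",c["img"][:,:,::-1])
plaque(c,0,640,0,480)
```

```text
t 15.85 tcp [ 0.4835 -0.0686  0.1599] ledge [-0.2455 -0.0437] toolx yaw -1.6455 tilt [ 0.    -0.001 -1.   ] F [-0.3  0.2  1. ]
0.49965527456633374 [-0.19 -0.05  2.06 -0.    1.14  1.45]Traceback (most recent call last):
  File "<stdin>", line 5, in <module>
  File "h.py", line 47, in plaque
    e=[v if v[1]>0 else -v for v in e];v=sum(e);yaw=np.arctan2(-v[0],v[1])
                                                                ~^^^
TypeError: 'int' object is not subscriptable
```

arm_command(
  steps=[-0.5,0,0,0,0,0,0.5,-0.5,0,0,0,0,0,0.5,-0.46,0,0,0,0,0,0.5,0,0,0,0,0,0,0.5],
)

```text
time: 16.4
tool_pos: [0.486, -0.0228, 0.1594]
tcp_rot: [2.14, -2.3, -0.0]
wrist_force: [0.3, -0.4, 0.2]
width: 0.5
```

Run:
```python
from h import *
from workcell import bot
s,R=state(bot);print(s["width"],s["q"].round(2))
cs=[]
for n in("top","scene"):
    c=bot.read_camera(n);cs.append(c);cv2.imwrite(f"pics/{n}12.png",c["img"][:,:,::-1])
c=wcam(bot);cs.append(c);cv2.imwrite("pics/w12.png",c["img"][:,:,::-1])
for c,a in zip(cs,((),(),(0,640,0,480))):
    try: plaque(c,*a)
    except Exception as e: print(e)
```

```text
t 16.4 tcp [ 0.486  -0.0228  0.1594] ledge [-0.2463  0.0022] toolx yaw -1.6427 tilt [-0.  0. -1.] F [ 0.3 -0.4  0.2]
0.5002461751983944 [-0.1  -0.05  2.06  0.    1.14  1.54]
attempt to get argmax of an empty sequence
band centre [-0.1213  0.0003] line [-0.1413  0.0009] centre [-0.1613  0.0014] yaw rel -0.0278
band centre [-0.125  -0.0017] line [-0.145  -0.0014] centre [-0.165  -0.0011] yaw rel -0.0151
```

View pics/w12.png

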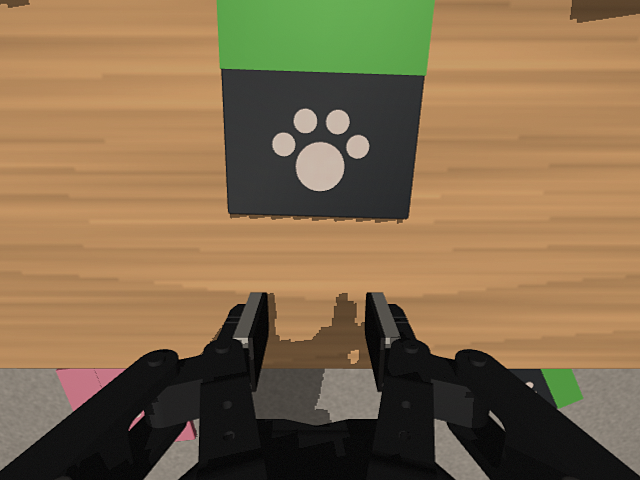

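View pics/scene12.png

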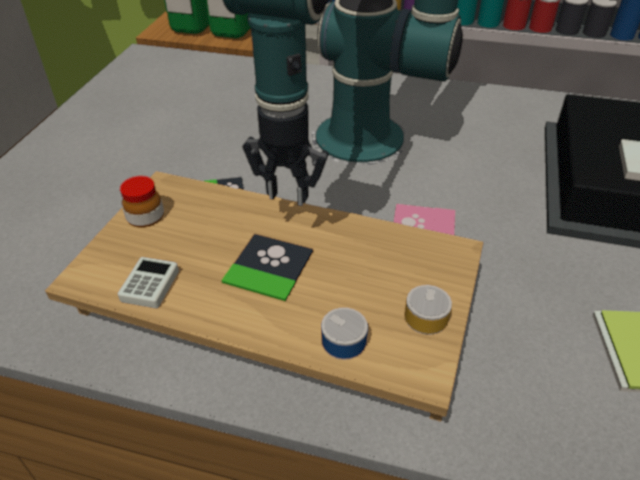

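arm_command(
  steps=[0,0.25,0.8,0,0,0,0.5,0,0,0.8,0,0,0,0.5,0,0,0.6,0,0,0,0.5,0,0,0.2,0,0,0,0.5,0,0,0,0,0,0,0.5],
)

```text
time: 17.18
tool_pos: [0.4784, -0.0239, 0.0874]
tcp_rot: [2.137, -2.302, -0.001]
wrist_force: [0.5, -0.3, -0.4]
width: 0.502
```

arm_command(
  steps=[0,0,0.07,0,0,0,0.5,0,0,0,0,0,0,0.5],
)

```text
time: 17.42
tool_pos: [0.479, -0.0237, 0.086]
tcp_rot: [-2.137, 2.302, -0.001]
wrist_force: [-0.2, -0.3, 0.4]
width: 0.503
```

arm_command(
  steps=[0,0,0.05,0,0,0,0.5,0,0,0,0,0,0,0.5],
)

```text
time: 17.68
tool_pos: [0.4785, -0.0236, 0.0839]
tcp_rot: [-2.138, 2.302, -0.0]
wrist_force: [-0.1, -0.2, 0.2]
width: 0.501
```

Run:
```python
from h import *
from workcell import bot
s,R=state(bot)
c=bot.read_camera("scene");plaque(c);cv2.imwrite("pics/s13.png",cv2.resize(c["img"][150:280,210:350,::-1],None,fx=4.5,fy=4.5,interpolation=cv2.INTER_CUBIC))
```

```text
t 17.675 tcp [ 0.4785 -0.0236  0.0839] ledge [-0.2538  0.0008] toolx yaw -1.6449 tilt [ 0. -0. -1.] F [-0.1 -0.2  0.2]
band centre [-0.1214  0.0003] line [-0.1414  0.0009] centre [-0.1614  0.0015] yaw rel -0.0293
```

View pics/s13.png

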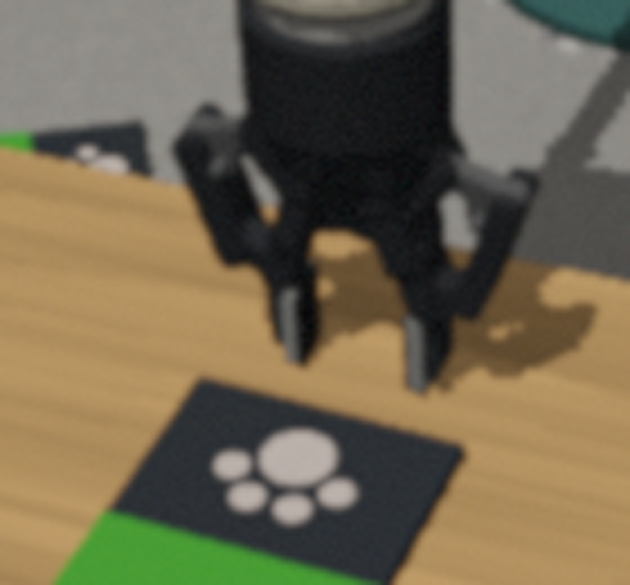

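arm_command(
  steps=[0,0,0.05,0,0,0,0.5,0,-0.25,0,0,0,0,0.5,0,-0.25,0,0,0,0,0.5,0,-0.25,0,0,0,0,0.5,0,-0.25,0,0,0,0,0.5,0,-0.25,0,0,0,0,0.5,0,-0.25,0,0,0,0,0.5,0,-0.25,0,0,0,0,0.5,0,-0.25,0,0,0,0,0.5],
)

```text
time: 18.85
tool_pos: [0.5389, -0.0281, 0.0823]
tcp_rot: [-2.137, 2.302, -0.0]
wrist_force: [-0.8, 1.0, 0.5]
width: 0.5
```

Run:
```python
from h import *
from workcell import bot
s,R=state(bot)
c=bot.read_camera("scene");plaque(c);cv2.imwrite("pics/s14.png",c["img"][:,:,::-1])
```

```text
t 18.85 tcp [ 0.5389 -0.0281  0.0823] ledge [-0.1932  0.0008] toolx yaw -1.6451 tilt [-0. -0. -1.] F [-0.8  1.   0.5]
band centre [-0.0926  0.0025] line [-0.1123 -0.0009] centre [-0.132  -0.0043] yaw rel 0.1722
```

View pics/s14.png

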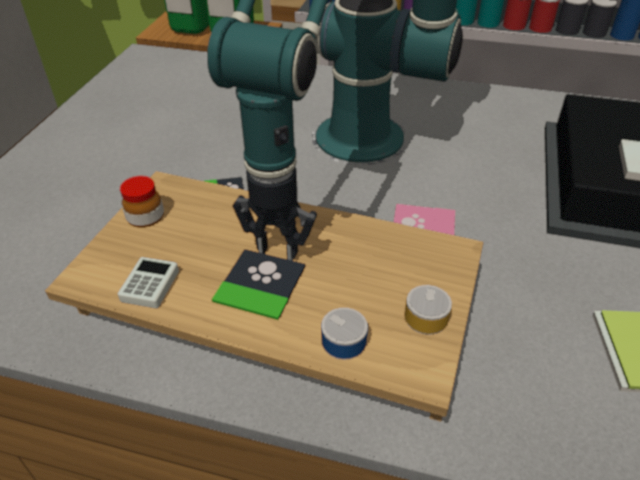

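Run:
```python
from h import *
from workcell import bot
s,R=state(bot);print(R.round(4))
c=bot.read_camera("scene");cv2.imwrite("pics/s15.png",cv2.resize(c["img"][180:330,200:350,::-1],None,fx=4,fy=4,interpolation=cv2.INTER_CUBIC))
c=wcam(bot);cv2.imwrite("pics/w15.png",c["img"][:,:,::-1])
```

```text
t 18.9 tcp [ 0.5401 -0.0282  0.0825] ledge [-0.192   0.0008] toolx yaw -1.6451 tilt [-0.    -0.002 -1.   ] F [ 0.7  0.7 -0.5]
[[-7.420e-02 -9.972e-01  1.800e-03]
 [-9.972e-01  7.420e-02 -1.000e-04]
 [-0.000e+00 -1.800e-03 -1.000e+00]]
```

View pics/s15.png

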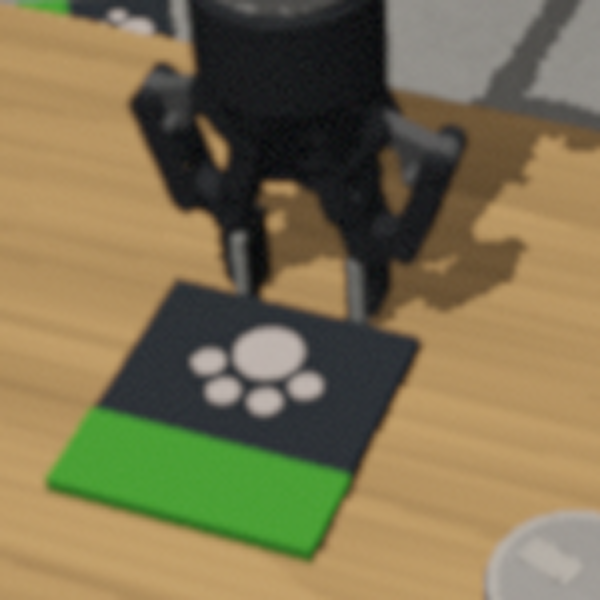

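View pics/w15.png

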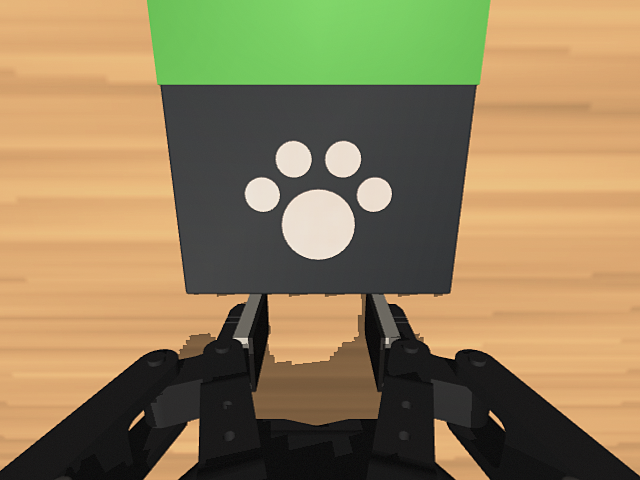

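Pixels show that the plaque is square to the fingers, so the 0.17 yaw was a bad quad fit. I'll carry on pushing.

arm_command(
  steps=[0,-0.25,0,0,0,0,0.5,0,-0.25,0,0,0,0,0.5,0,-0.25,0,0,0,0,0.5,0,-0.25,0,0,0,0,0.5,0,-0.25,0,0,0,0,0.5,0,-0.25,0,0,0,0,0.5,0,-0.25,0,0,0,0,0.5,0,-0.25,0,0,0,0,0.5,0,-0.25,0,0,0,0,0.5,0,0,0,0,0,0,0.5],
)

```text
time: 20.25
tool_pos: [0.6069, -0.0332, 0.0826]
tcp_rot: [-2.137, 2.302, -0.002]
wrist_force: [-0.2, 0.1, 0.5]
width: 0.5
```

Run:
```python
from h import *
from workcell import bot
s,R=state(bot)
T=bot.read_camera("top");S=bot.read_camera("scene");c=wcam(bot)
cv2.imwrite("pics/w16.png",c["img"][:,:,::-1]);cv2.imwrite("pics/s16.png",S["img"][:,:,::-1])
m=big(green(S["img"])&(np.arange(480)>220)[:,None]&(np.arange(640)<420));print(quad(m).round(1))
cv2.imwrite("pics/t16.png",cv2.resize(T["img"][130:330,180:500,::-1],None,fx=2.4,fy=2.4,interpolation=cv2.INTER_CUBIC))
plaque(S,150,420,220,380)
```

```text
t 20.25 tcp [ 0.6069 -0.0332  0.0826] ledge [-0.125   0.0008] toolx yaw -1.6451 tilt [ 0.    -0.002 -1.   ] F [-0.2  0.1  0.5]
[[271.2 331.2]
 [258.5 355. ]
 [188.8 334.5]
 [203.2 312.3]]
band centre [-0.0129  0.0032] line [-0.0329  0.0032] centre [-0.0529  0.0031] yaw rel 0.0018
```

View pics/w16.png

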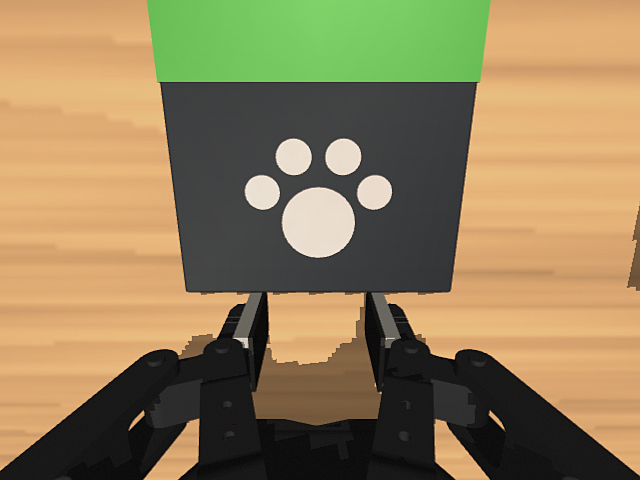

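View pics/t16.png

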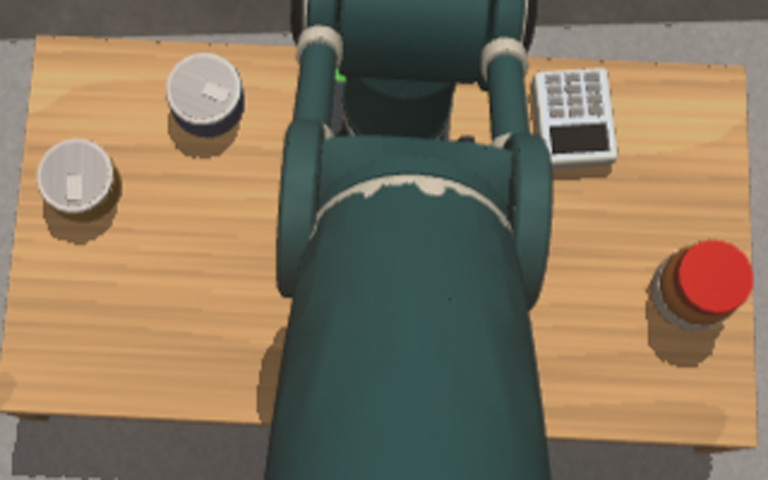

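View pics/s16.png

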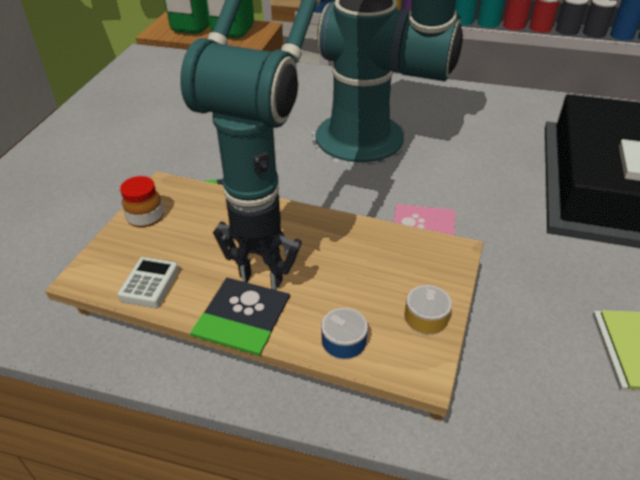

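arm_command(
  steps=[0,-0.2,0,0,0,0,0.5,0,-0.2,0,0,0,0,0.5,0,-0.2,0,0,0,0,0.5,0,-0.2,0,0,0,0,0.5,0,-0.2,0,0,0,0,0.5,0,0,0,0,0,0,0.5,0,0.4,0,0,0,0,0.5,0,0.8,0,0,0,0,0.5,0,0.8,-0.8,0,0,0,0.5,0,0.8,-0.8,0,0,0,0.5],
)

```text
time: 21.65
tool_pos: [0.5499, -0.0289, 0.1303]
tcp_rot: [2.137, -2.302, -0.001]
wrist_force: [-0.8, -0.4, -0.0]
width: 0.501
```

arm_command(
  steps=[0,0.8,-0.8,0,0,0,0.5,0,0.8,-0.8,0,0,0,0.5,0,0,-0.8,0,0,0,0.5,0,0,-0.5,0,0,0,0.5,0,0,0,0,0,0,0.5,0,0,0,0,0,0,0.5],
)

```text
time: 22.4
tool_pos: [0.5034, -0.0254, 0.2163]
tcp_rot: [2.137, -2.302, -0.002]
wrist_force: [0.3, -1.0, -0.2]
width: 0.502
```

Run:
```python
from h import *
from workcell import bot
s,R=state(bot)
T=bot.read_camera("top");S=bot.read_camera("scene");c=wcam(bot)
pickle.dump((T,S,c),open("c17.pkl","wb"))
cv2.imwrite("pics/w17.png",c["img"][:,:,::-1])
cv2.imwrite("pics/s17.png",cv2.resize(S["img"][260:390,150:310,::-1],None,fx=5,fy=4.6,interpolation=cv2.INTER_CUBIC))
cv2.imwrite("pics/t17.png",cv2.resize(T["img"][100:300,180:500,::-1],None,fx=2.4,fy=2.4,interpolation=cv2.INTER_CUBIC))
plaque(S,150,420,220,380)
for a in((T,150,450,100,300),(c,0,640,0,480)):
    try: plaque(*a)
    except Exception as e: print(e)
```

```text
t 22.4 tcp [ 0.5034 -0.0254  0.2163] ledge [-0.2288  0.0008] toolx yaw -1.6451 tilt [-0.     0.002 -1.   ] F [ 0.3 -1.  -0.2]
band centre [0.0164 0.0032] line [-0.0036  0.0033] centre [-0.0236  0.0035] yaw rel -0.0076
attempt to get argmax of an empty sequence
'int' object is not subscriptable
```

View pics/w17.png

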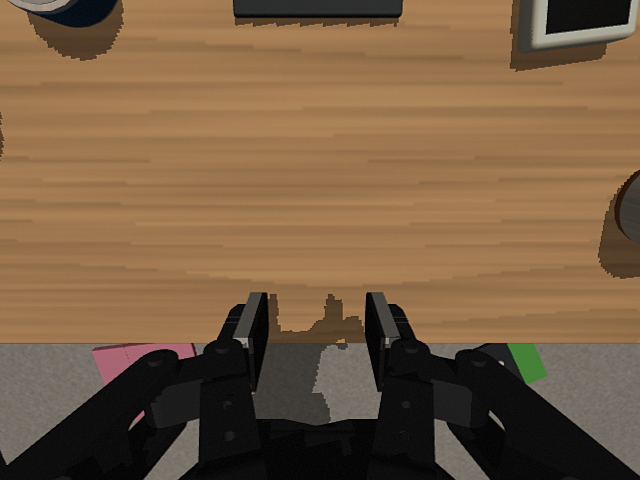

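View pics/s17.png

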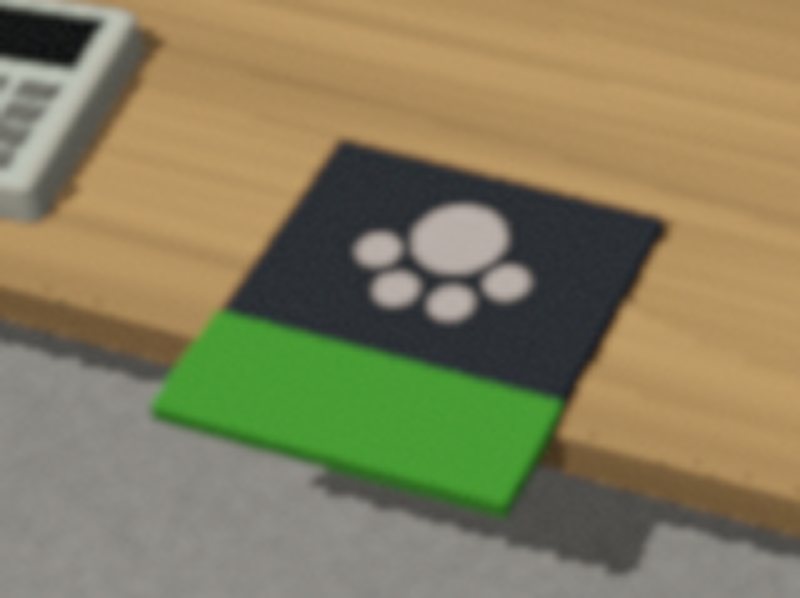

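View pics/t17.png

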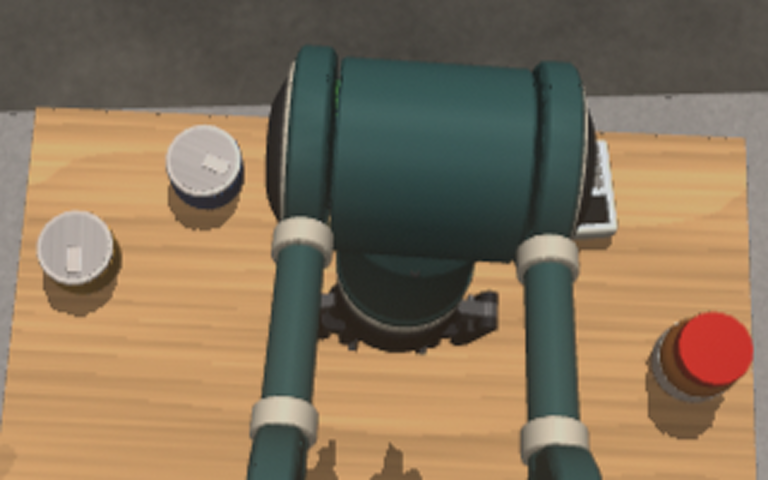

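Run:
```python
from h import *
T,S,c=pickle.load(open("c17.pkl","rb"))
g=cv2.GaussianBlur(S["img"].astype(np.float32).mean(2),(0,0),.8)
R,m=ledgeframe()
def e(y,x=0):return proj(S,[*(np.array([x,y])@R+m),.1])[0]
pts=[]
for y in list(np.arange(-.30,-.07,.004))+list(np.arange(.065,.30,.004)):
    u,v=e(y)
    vs=np.arange(v-8,v+8,.1);uu=np.full(vs.shape,u)
    pr=cv2.remap(g,np.float32(uu)[:,None],np.float32(vs)[:,None],cv2.INTER_CUBIC).ravel()
    gr=np.gradient(pr)
    # first strong negative gradient (top -> front face)
    i=np.argmin(gr[:]);  j=[k for k in range(1,len(gr)-1) if gr[k]<gr[k-1] and gr[k]<=gr[k+1] and gr[k]<-.6]
    if j: pts.append([y,*tl(unproj(S,[u,vs[j[0]]],.1))[0],gr[j[0]]])
pts=np.array(pts);print(len(pts));
for s in(pts[:,0]<0,pts[:,0]>0):print(np.median(pts[s,1]),np.percentile(pts[s,1],[10,25,75,90]).round(4))
# wider overlay
im=S["img"][:,:,::-1].copy();
big_=cv2.resize(im[260:440,40:480],None,fx=1.8*1,fy=1.8,interpolation=cv2.INTER_CUBIC)
for x,col in((0,(0,0,255)),):
    for y in np.arange(-.31,.315,.01):
        p=(e(y,x)-[40,260]+.5)*1.8-.5;cv2.circle(big_,tuple(int(round(k)) for k in p),0,col,-1)
cv2.imwrite("pics/s18.png",big_)
```

```text
117
-0.0003365087364210238 [-0.0009 -0.0007  0.0002  0.0005]
-0.0004776963191109353 [-0.0012 -0.0009 -0.0002  0.0002]
```

View pics/s18.png

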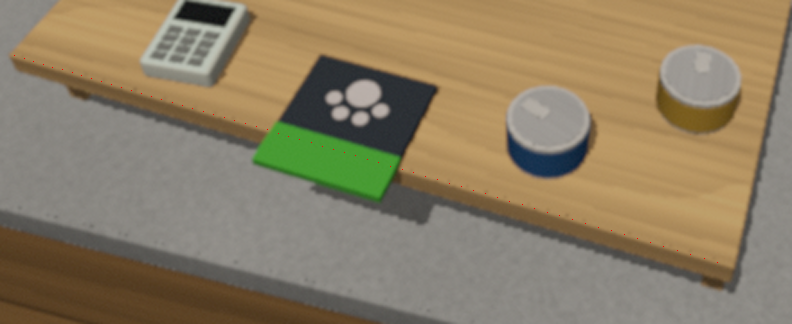

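Run:
```python
from h import *
T,S,c=pickle.load(open("c17.pkl","rb"))
m=green(S["img"]);m[:220]=0;m[380:]=0;m[:,420:]=0
print(tl(unproj(S,quad(big(m)),.108)).round(4))
# subpixel inner line: green-ness gradient
h=S["img"].astype(np.float32);g=cv2.GaussianBlur(h[...,1]-h[...,2],(0,0),.7)
R,mm=ledgeframe();xs=np.arange(-.015,.012,.0002)
o=[]
for y in np.arange(-.045,.05,.003):
    P=np.c_[np.c_[xs,np.full(len(xs),y)]@R+mm,np.full(len(xs),.108)];uv=np.float32(proj(S,P))
    p=cv2.remap(g,uv[:,:1],uv[:,1:],cv2.INTER_CUBIC).ravel();o.append(xs[np.argmax(np.gradient(p))])
print(np.round(o,4),np.median(o))
```

```text
[[-0.0056  0.0589]
 [ 0.0392  0.0592]
 [ 0.0374 -0.0528]
 [-0.0055 -0.0525]]
[-0.0058 -0.0066 -0.0058 -0.005  -0.0058 -0.0052 -0.006  -0.005  -0.0062
 -0.0052 -0.0046 -0.0054 -0.0064 -0.0054 -0.0066 -0.0058 -0.005  -0.0058
 -0.005  -0.0062 -0.0052 -0.0064 -0.0056 -0.0066 -0.0058 -0.0066 -0.0058
 -0.005  -0.006  -0.0052 -0.0062 -0.0056] -0.005799999999999975
```

arm_command(
  steps=[0,0,0.9,0,0,0,0.5,0,0,0.9,0,0,0,0.5,0,0,0.9,0,0,0,0.5,0,0,0.9,0,0,0,0.5,0,0,0.6,0,0,0,0.5,0,0,0.25,0,0,0,0.5,0,-0.5,0,0,0,0,0.5,0,-0.7,0,0,0,0,0.5,0,-0.7,0,0,0,0,0.5,0,0,0,0,0,0,0.5],
)

```text
time: 23.8
tool_pos: [0.5637, -0.03, 0.0852]
tcp_rot: [-2.136, 2.301, -0.004]
wrist_force: [-0.6, -0.1, -0.4]
width: 0.499
```

arm_command(
  steps=[0,-0.6,0,0,0,0,0.5,0,-0.6,0,0,0,0,0.5,0,-0.6,0,0,0,0,0.5,0,-0.3,0,0,0,0,0.5,0,0,0,0,0,0,0.5,0,0,0,0,0,0,0.5],
)

```text
time: 24.55
tool_pos: [0.6227, -0.0343, 0.0838]
tcp_rot: [2.137, -2.302, -0.001]
wrist_force: [0.6, 0.3, 0.1]
width: 0.5
```

Run:
```python
from h import *
from workcell import bot
s,R=state(bot)
```

```text
t 24.55 tcp [ 0.6227 -0.0343  0.0838] ledge [-0.1091  0.0008] toolx yaw -1.645 tilt [-0.     0.001 -1.   ] F [0.6 0.3 0.1]
```

arm_command(
  steps=[0,-0.2,0.04,0,0,0,0.5,0,-0.2,0,0,0,0,0.5,0,-0.12,0,0,0,0,0.5,0,-0.12,0,0,0,0,0.5,0,0,0,0,0,0,0.5,0,0,0,0,0,0,0.5],
)

```text
time: 25.3
tool_pos: [0.6431, -0.0359, 0.0826]
tcp_rot: [-2.137, 2.302, -0.001]
wrist_force: [-0.3, -0.0, -0.4]
width: 0.498
```

```bash
cat >> h.py <<'E'
def relline(S,cam="scene"):
    R,mm=ledgeframe();h=S["img"].astype(np.float32)
    g=cv2.GaussianBlur(h[...,1]-h[...,2],(0,0),.7);xs=np.arange(-.02,.02,.0002);o=[];ys=np.arange(-.042,.045,.003)
    for y in ys:
        P=np.c_[np.c_[xs,np.full(len(xs),y)]@R+mm,np.full(len(xs),.108)];uv=np.float32(proj(S,P))
        o.append(xs[np.argmax(np.gradient(cv2.remap(g,uv[:,:1],uv[:,1:],cv2.INTER_CUBIC).ravel()))])
    k=np.polyfit(ys,o,1);print(cam,"line x",np.median(o).round(4),"slope(-yaw)",k[0].round(4))
E
python3 - <<'E'
from h import *
from workcell import bot
s,R=state(bot)
S=bot.read_camera("scene");relline(S);plaque(S,150,420,220,380)
E
```

```text
t 25.3 tcp [ 0.6431 -0.0359  0.0826] ledge [-0.0887  0.0008] toolx yaw -1.6451 tilt [-0.    -0.001 -1.   ] F [-0.3 -0.  -0.4]
scene line x 0.0004 slope(-yaw) -0.0009
band centre [0.0226 0.0033] line [0.0026 0.0034] centre [-0.0174  0.0036] yaw rel -0.0075
```

arm_command(
  steps=[0,0.4,0,0,0,0,0.5,0,0.8,0,0,0,0,0.5,0,0.8,-0.8,0,0,0,0.5,0,0.8,-0.9,0,0,0,0.5,0,0,-0.9,0,0,0,0.5,0,0,-0.9,0,0,0,0.5,0,0,-0.9,0,0,0,0.5,-0.9,0,-0.5,0,0,0,0.5,-0.9,0,0,0,0,0,0.5,-0.9,0,0,0,0,0,0.5],
)

```text
time: 26.6
tool_pos: [0.5645, 0.0518, 0.2301]
tcp_rot: [-2.136, 2.302, -0.001]
wrist_force: [0.5, -0.9, -0.3]
width: 0.499
```

arm_command(
  steps=[-1,0,0,0,0,0,0.5,-1,0,0,0,0,0,0.5,-1,0,0,0,0,0,0.5,-1,0,0,0,0,0,0.5,-1,0,0,0,0,0,0.5,-1,0,0,0,0,0,0.5,-1,0,0,0,0,0,0.5,0,0,0,0,0,0,0.5],
)

```text
time: 27.6
tool_pos: [0.5798, 0.2622, 0.2294]
tcp_rot: [-2.14, 2.3, 0.001]
wrist_force: [-0.2, 0.0, -0.0]
width: 0.502
```

Run:
```python
from h import *
from workcell import bot
s,R=state(bot)
S=bot.read_camera("scene");relline(S);T=bot.read_camera("top");relline(T,"top")
for a in((S,150,420,220,380),(T,250,420,100,250)): 
    try: plaque(*a)
    except Exception as e: print(e)
# top-camera ledge edge & movement of the others
d=pickle.load(open("c0.pkl","rb"))
def edge(T):
    g=cv2.GaussianBlur(T["img"].astype(np.float32)[...,0]-T["img"][...,2],(0,0),.8);R,m=ledgeframe();xs=np.arange(-.012,.012,.0002);o=[]
    for y in list(np.arange(-.3,-.09,.006)):
        P=np.c_[np.c_[xs,np.full(len(xs),y)]@R+m,np.full(len(xs),.1)];uv=np.float32(proj(T,P))
        o.append(xs[np.argmin(np.gradient(cv2.remap(g,uv[:,:1],uv[:,1:],cv2.INTER_CUBIC).ravel()))])
    print("edge top",np.median(o),np.percentile(o,[20,80]))
edge(d["top"]);edge(T)
for n,c in(("top",T),("scene",S)):
    df=np.abs(d[n]["img"].astype(int)-c["img"]).max(2).astype(np.uint8);cv2.imwrite(f"pics/d_{n}.png",np.clip(df.astype(int)*3,0,255))
cv2.imwrite("pics/t20.png",T["img"][:,:,::-1]);cv2.imwrite("pics/s20.png",S["img"][:,:,::-1])
```

```text
t 27.6 tcp [0.5798 0.2622 0.2294] ledge [-0.1739  0.2933] toolx yaw -1.6426 tilt [-0.  0. -1.] F [-0.2  0.  -0. ]
scene line x 0.0006 slope(-yaw) -0.0026
top line x 0.0016 slope(-yaw) -0.0057
band centre [0.0226 0.0032] line [0.0026 0.0034] centre [-0.0174  0.0035] yaw rel -0.0083
band centre [ 0.0223 -0.0003] line [ 0.0023 -0.0004] centre [-0.0177 -0.0006] yaw rel 0.0072
edge top 0.00020000000000003175 [-0.0004   0.00084]
edge top 0.00020000000000003175 [-0.0004   0.00084][ WARN:0@2.319] global loadsave.cpp:1063 imwrite_ Unsupported depth image for selected encoder is fallbacked to CV_8U.
```

View pics/t20.png

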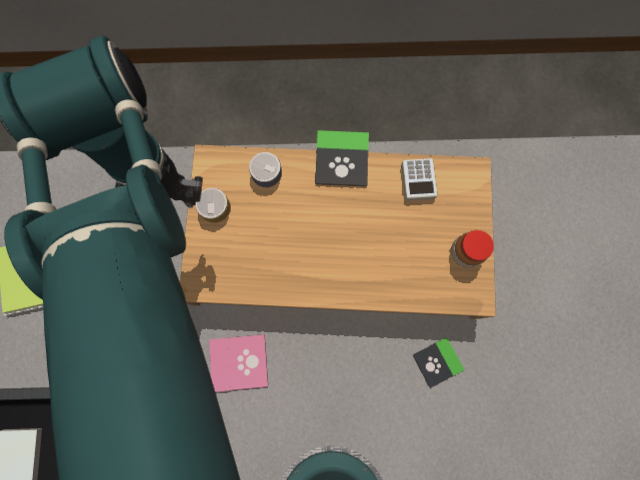

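View pics/d_scene.png

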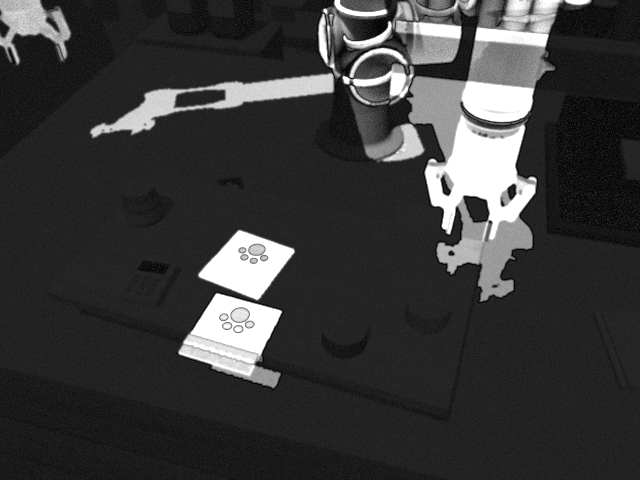

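```bash
python3 -c "
from workcell import bot
print(bot.finish_job())"
```

```text
the job is handed in; nothing more can be done
None
```

I pushed the larger dark plaque, the one on the ledge, about 40 mm sideways with two fingertips. I then pushed it from behind to the customer's edge, mended the last 5 mm after a check, moved the arm clear and handed in at about 28 s. No verdict was reported.

**Last checks (top and scene cameras):**

| Check | Measured | Allowed |
|---|---|---|
| Green line from the edge | about +1 mm (+1.0 scene, +1.4 top) | 7 mm |
| Plaque middle from the ledge middle | 0 to +3 mm | 22 mm |
| Off square | under 0.01 rad | 0.1 rad |

In the scene picture compared with the start, the card reader, tins and jar showed no movement.

**What disagreed:**
- **Fingertips:** they stood about 18–20 mm behind the TCP in both the scene and wrist cameras, where the text says 14 mm ahead. I set the height from the images.
- **Yaw reading:** one mid-push fit gave 0.17 rad. The wrist picture showed the plaque square to the fingers and later fits agreed, so I took it as a bad fit.
- **Camera offset:** the scene camera reads y about 2–4 mm higher than the top camera.

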